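Emboss a wooden craft paddle in the pedal press

ROBOT

A 6-joint arm with a two-finger parallel gripper is mounted at the origin on the work surface. World frame = base frame: x ahead of the robot, y to its left, z up, the work surface at z = 0. Lengths are in mm, angles in rad, forces in N, time in s.
With the tool pointing down it reaches from about 350 to 975 mm from the base axis. Payload 7.1 kg.
Tool frame: the origin (TCP) lies midway between the tips of the shut fingers; the grasp point (between the pads) lies 19 mm behind it; z points along the fingers, y is the line along which they close (so a half turn about z gives the same grasp; the last joint's range is limited). The gripper opens to 88 mm and grips with 3 to 60 N. Pads are 20 mm wide; open, the fingers measure 115 mm over their backs; the gripper's body (75 mm by 178 mm) begins 61 mm behind the grasp point.
Start: joints at [1.172, 0.423, 1.63, -0, 1.089, -0.019], TCP at [231.677, 580.457, 222.675] pointing down, gripper open.
Joint ranges: [-3, 3], [-0.9, 2.11], [0.09, 2.58], [-1.31, 4.45], [0.11, 2.69], [-2.54, 2.54]. Speed limits (rad/s): [2.39, 2.39, 3.01, 3.14, 3.14, 3.14].

INTERFACE

Orientations are given as a rotation vector (axis times angle).
In Python, from workcell import get_obs, get_image, camera_params, close_job gives the robot as it stands.
- The arm moves only by the shell command python3 -m creep 'ROWS' [OPENING]. ROWS is a JSON object of lists of equal length, an entry for each row: "delta_pos": the shift along the tool's x, y, z in m, a list of three; "twist": the turn, a rotation vector about the tool's x, y, z in degrees, a list of three. A call has 1 to 20 rows; each row shifts and turns the commanded pose from where the row before left it, along the tool's axes as they then stand; what a row does not reach is not made up. A row lasts 1/12 s, in which the tool goes at most 41.7 mm and 7.16 degrees, less where a joint would pass 70% of its speed; a pose out of reach is approached as far as the arm can. A call with a gripper value outside its range is refused whole. OPENING is the opening, from 0 (shut) to 1 (fully open), set as the call begins (- or left out, the last holds). The fingers move at their own pace and stop on an object; the grip force is fixed at half the most. Time passes only in rows, so rows that do not move let the fingers close. It gives the time, the measured TCP pose, the force, the opening and the grip force at its end, in the units of the state.
- get_obs(): the state, without advancing time (a new reading comes with each control period).
- get_image(name): name is "scene" or "top" or "wrist"; returns (picture, depth): 420x560x3 uint8, red, green, blue; 420x560 float32, mm along the optical axis (not along the pixel's ray), 0 where there is no reading.
- camera_params(name): a dict with "camera_matrix" (3x3 intrinsics, pixels), "k1" (the pictures are not rectified: a ray, as slopes to the right and down, at radius r is drawn at 1 + k1 r^2 times it, then the intrinsics apply), "extrinsics" (4x4, takes a point from camera to world coordinates). Camera axes: x right, y down, z forward; pixel columns grow to the right and rows downward; lengths in mm; the calibration is good to about 2 mm. A picture is of the moment at which its call begins: read the wrist's pose just before it. camera_params takes no time and is no camera call; for the wrist camera it gives the pose at the moment of the call.
- close_job(): hands the job in; it is judged then, once.
The state is a dict: "t": time; "qpos": joint angles; "qvel": joint speeds; "joint_torque": joint torques, N m; "ee_pos": TCP position; "orientation": TCP orientation; "ft_force": force on the tool from outside, world axes, zero at the start; "moment": the same for the moment, N m; "width": finger opening in mm; "grasp_force": force on a finger pad.
Only numpy, scipy, OpenCV 4.12 (cv2) and the standard library are available. Lean on these libraries where they do the work, as an engineer would, in place of code of your own. Each camera call takes 0.05 s, during which the arm holds its last target. There are 200 camera calls.

TASK

Take the wooden paddle blank from the green cutting mat by its handle and slide its round head under the press, flat on the bed and fully home against the yellow back stop. Let go of it, press the red pedal right down to its stop and hold it there for a second, then let the pedal come all the way up. Finally draw the paddle out and lay it flat with all of it on the cork mat, leaving the other things on the table where they are.

Things in the scene. Friction and masses are not known exactly. Their poses are not given: they have to be found in the camera images.
- board: Loose flat paddle-shaped blank of light wood, 12 mm thick, about 70 g: a round head 84 mm across and a straight handle 28 mm wide that runs along -x to 135 mm from the head's centre (177 mm long in all). Origin: centre of the head's underside; x points from the handle to the head, z up.
- handle (a point): Where to grip the paddle: on the middle of its handle, 105 mm from the head's centre, at half thickness (6 mm above its underside). Axes as the paddle's.
- handle_end (a point): The free end of the paddle's handle, 135 mm from the head's centre, at half thickness. Axes as the paddle's.
- green_mat: Green cutting mat with a pale grid, fixed, 230 (x) x 150 (y) x 4 mm; origin at the centre of its underside. The paddle starts on it. It may be on the left or the right.
- cork_mat: Plain brown cork mat, fixed, 230 (x) x 150 (y) x 4 mm; origin at the centre of its underside. It lies across the table from the green mat, on the other side of the press.
- press: Fixed bench press on a grey base plate, 180 (x, -55 to +125) x 280 (y) x 12 mm. Origin: on the table under its middle; -x is its open front, towards the robot. Bed with gantry at y = +60 mm, red pedal at y = -90 mm. Gantry: two 16 mm posts at x = 0, 66 mm either side of the bed's centre, under a green beam 40 (x) x 160 mm, 127 to 159 mm high.
- bed (a point): On the bed's top face, 24 mm above the table: where the centre of the paddle's head lies when home, handle out of the front (-x). Axes as the press's. Bed from x = -54 to +50 mm; 10 mm high fences on both sides, 92 mm apart, flared in front out to x = -70 mm; face of the yellow back stop at x = +42 mm, 10 mm high.
- ram_face (a point): Centre of the underside of the round steel ram, 60 mm across, that hangs over the bed: 41 mm above it with the pedal up (29 mm over a loaded paddle). It comes down onto the paddle with the pedal. Raise or lower the paddle only with its head 75 mm or more in front of home.
- pedal (a joint): Angle of the red pedal: 0 up (at rest), 0.28 rad fully down at its stop. Sprung: about 4 N to start, 11 N at the stop; comes up by itself. A plate 75 mm wide (y), 155 mm long, hinged at its far end 30 mm above the table; its near end stands about 80 mm high when up, 40 mm when down.
- pedal_pad (a point): Point to press on the pedal: top of the plate, on its middle line, 135 mm from the hinge and 20 mm from the free near edge (grey ribs on black rubber, 5 mm thick, look only). It goes about 37 mm down with the pedal.
- glue_gun: Bystander: cordless black glue gun with orange nozzle, lying on its side, about 190 x 130 mm, 34 mm high. Origin: centre of its underside. Leave alone.
- phone: Bystander: white phone lying flat, 72 x 146 x 8 mm. Origin: centre of its underside. Leave alone.
- tape_roll: Bystander: yellow roll of tape lying flat, 60 mm across, 20 mm high. Origin: centre of its underside. Leave alone.
- ruler: Bystander: flat aluminium ruler, 200 x 30 x 4 mm. Origin: centre of its underside. Leave alone.
- coasters: Bystander: stack of four round coasters, 90 mm across, 38 mm high. Origin: centre of its underside. Leave alone.
Not all that is in view belongs to the job. Several things have the shape of the board; the one meant has the colours described above.

How it is judged (in metres and radians):
On the way, in this order (a step that is already met when the one before it is completed fails the run):
1. the paddle's head lies flat on the press bed, home against the back stop (centre within 8 mm), pedal up (horizontal distance between board and bed below 0.008 m and z of board in the frame of bed between -0.004 and 0.004 m and angle between board's own z axis and vertical below 0.06 rad and value of joint pedal below 0.05 rad), for 0.3 s.
2. the pedal is held at its stop (over 0.26 of 0.28 rad) for half a second with the paddle, let go, still home (within 10 mm) (value of joint pedal above 0.26 rad and horizontal distance between board and bed below 0.01 m and z of board in the frame of bed between -0.004 and 0.004 m and angle between board's own z axis and vertical below 0.06 rad and contact force between the fingers and board below 0.2 N), for 0.5 s.
3. the pedal is back up with the paddle still on the bed (within 15 mm of home) (value of joint pedal below 0.03 rad and horizontal distance between board and bed below 0.015 m and z of board in the frame of bed between -0.004 and 0.004 m and angle between board's own z axis and vertical below 0.06 rad), for 0.1 s.
At the end, for the whole second after the job is handed in: The paddle lies flat (within 0.06 rad) and still on the cork mat, with all of it on the mat (overhang up to about 10 mm allowed at the head, 7 mm or less at the handle's end), and the pedal is up (under 0.03 rad) (x of board in the frame of cork_mat between -0.083 and 0.083 m and y of board in the frame of cork_mat between -0.043 and 0.043 m and x of handle_end in the frame of cork_mat between -0.122 and 0.122 m and y of handle_end in the frame of cork_mat between -0.078 and 0.078 m and z of board in the frame of cork_mat between 0 and 0.008 m and angle between board's own z axis and vertical below 0.06 rad and linear speed of board below 0.02 m/s and value of joint pedal below 0.03 rad); the robot touches nothing.
It fails at once if one of the other things on the table is moved more than 30 mm (distance of any of glue_gun, phone, tape_roll, ruler, coasters from where it was at the start of the episode above 0.03 m).
It also fails if it takes over 72 s, if anything falls off the work surface, if the arm or the gripper's body presses on something with over 40 N, if the wrist force passes 120 N, or if a joint passes its speed limit or range.

## Working session

There is one attempt and no reset: what is moved stays moved. The work goes in short steps, Python scripts to look and compute and a shell command to move; the robot and the scene stay as the last step left them, time stands still between calls to the robot, and variables do not carry over. Pictures are saved under pics/ and viewed, at most 10 in all, crops included, and the job is handed in when it is done.

```bash
mkdir -p pics; ls; cat > h.py <<'E'
import numpy as np, cv2
from workcell import get_obs, get_image, camera_params, close_job
from scipy.spatial.transform import Rotation as R
def snap(n,f):
    P=camera_params(n); im,d=get_image(n)
    cv2.imwrite(f'pics/{f}.png',im[:,:,::-1]); np.savez(f'pics/{f}.npz',im=im,d=d,K=P['camera_matrix'],k1=P['k1'],E=P['extrinsics'])
def ray(f,u,v):
    z=np.load(f'pics/{f}.npz'); K=np.array(z['K']); k1=float(z['k1'])
    p=cv2.undistortPoints(np.array([[[u,v]]],float),K,np.array([k1,0,0,0.]))[0,0]
    return z,np.array([p[0],p[1],1.])
def at_z(f,u,v,h):
    z,r=ray(f,u,v);E=z['E'];w=E[:3,:3]@r;o=E[:3,3]
    return np.round(o+w*(h-o[2])/w[2],1)
def at_d(f,u,v):
    z,r=ray(f,u,v);d=z['d'][int(round(v)),int(round(u))];E=z['E']
    return np.round(E[:3,:3]@r*d+E[:3,3],1)
E
python3 - <<'E'
from h import *
snap('top','t0');snap('scene','s0')
o=get_obs();print(o['t'],o['ee_pos'],o['orientation'],o['width'])
E
```

```text
pics
0.1 [231.51006256 580.03494367 222.00399472] [-5.92960688e-01 -3.08486797e+00  2.01495448e-03] 88.0760686172141
```

View pics/t0.png

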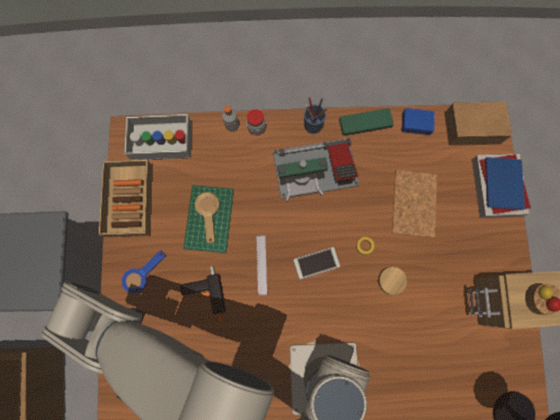

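View pics/s0.png

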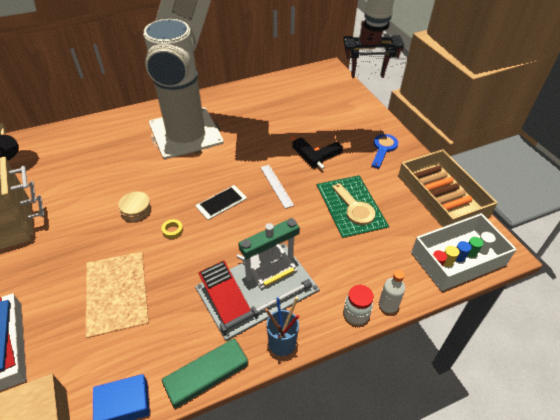

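The top view shows the board at (207,215) on the green mat on the left, the press at (315,170), the cork mat at (415,203), and the robot base at (335,390). I'll enlarge it for exact pixel positions.

```bash
python3 - <<'E'
from h import *
im=cv2.imread('pics/t0.png')
a=cv2.resize(im[130:260,265:445],None,fx=4.4,fy=4.4,interpolation=cv2.INTER_CUBIC);cv2.imwrite('pics/c1.png',a)
b=cv2.resize(im[175:265,170:280],None,fx=6,fy=6,interpolation=cv2.INTER_CUBIC);cv2.imwrite('pics/c2.png',b)
print(a.shape,b.shape)
E
```

```text
(572, 792, 3) (540, 660, 3)
```

View pics/c1.png

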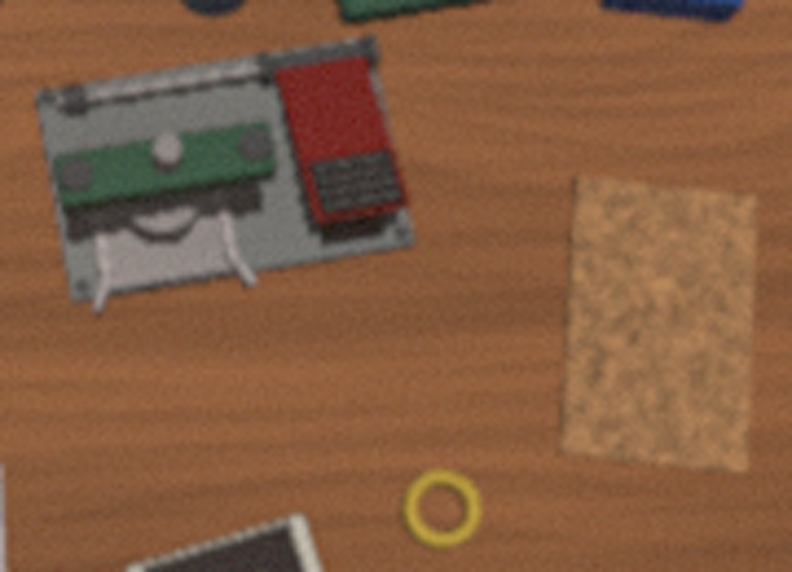

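View pics/c2.png

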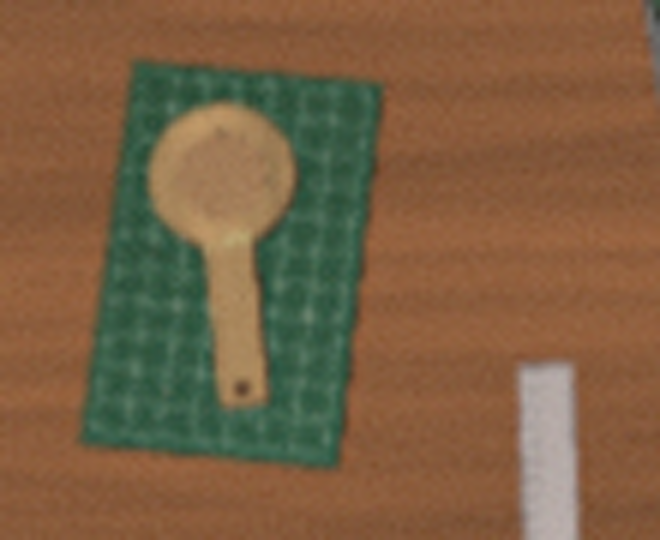

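Crop 1: plate corners (40,95), (375,40), (412,243), (72,298); cork corners (575,176), (755,197), (746,470), (563,452). Crop 2: head centre (222,174), handle end (243,408), mat corners (134,62), (382,85), (340,467), (82,443).

```bash
cat >> h.py <<'E'
def c1(x,y,h): return at_z('t0',(x+.5)/4.4-.5+265,(y+.5)/4.4-.5+130,h)
def c2(x,y,h): return at_z('t0',(x+.5)/6-.5+170,(y+.5)/6-.5+175,h)
E
python3 - <<'E'
from h import *
def rep(n,P,lx,ly):
    # P: TL(far-left) TR(far-right) BR BL ; x far, y left
    P=np.array(P);c=P.mean(0)
    dx=(P[0]+P[1]-P[2]-P[3])/2; dy=(P[0]+P[3]-P[1]-P[2])/2
    ya=np.arctan2(dx[1],dx[0]);yb=np.arctan2(-dy[0],dy[1])
    print(n,c.round(1),'size',np.linalg.norm(dx).round(1),np.linalg.norm(dy).round(1),'want',lx,ly,'yaw',np.degrees([ya,yb]).round(1));return c,(ya*lx+yb*ly)/(lx+ly)
c,y=rep('plate',[c1(*p,12) for p in [(40,95),(375,40),(412,243),(72,298)]],180,280)
r=np.array([[np.cos(y),-np.sin(y)],[np.sin(y),np.cos(y)]])
o=c[:2]+r@[-35,0];bed=o+r@[0,60]
print('press',o,np.degrees(y),'bed',bed,'pedalpad',o+r@[0,-90])
for q in [(-54,46),(-70,0),(0,66),(0,-66),(0,0)]: pass
rep('cork',[c1(*p,4) for p in [(575,176),(755,197),(746,470),(563,452)]],230,150)
rep('green',[c2(*p,4) for p in [(134,62),(382,85),(340,467),(82,443)]],230,150)
h=c2(222,174,16);e=c2(243,408,16);d=h-e
print('head',h,'end',e,np.linalg.norm(d),'yaw',np.degrees(np.arctan2(d[1],d[0])))
print('knob/posts', [c1(*p,159) for p in [(77,173),(255,143),(167,150)]])
print('fence',c1(97,308,34),c1(252,283,34),'pad',c1(357,182,75),'pedal near edge',c1(315,222,80),c1(408,207,80),'far',c1(278,70,32),c1(362,57,32))
print('yaw now',R.from_rotvec(get_obs()['orientation']).as_matrix().round(3))
print('depth pad',at_d('t0',265+357/4.4,130+182/4.4),at_d('t0',170+222/6,175+174/6))
print('phone', [at_z('t0',*p,8) for p in [(295,262),(333,249),(340,268),(302,277)]],'ruler',at_z('t0',262,236,4),at_z('t0',262,294,4),'tape',at_z('t0',366,245,20),'coaster',at_z('t0',393,280,38))
E
```

```text
plate [710.6  -8.8  12. ] size 173.3 277.2 want 180 280 yaw [6.2 7.6]
press [675.86544424 -13.12739888] 7.0609822865094 bed [668.48990329  46.41755385] pedalpad [ 686.92875566 -102.44482798]
cork [ 572.4 -351.8    4. ] size 227.3 147.7 want 230 150 yaw [-8.  -8.3]
green [543.6 372.7   4. ] size 226.5 148.8 want 230 150 yaw [-6.9 -7.4]
head [593.  377.8  16. ] end [455.9 365.7  16. ] 137.63291757424895 yaw 5.0436707251622455
knob/posts [array([662.9, 111.8, 159. ]), array([681.1, -18.3, 159. ]), array([678. ,  45.9, 159. ])]
fence [592.5  99.3  34. ] [608.2 -22.6  34. ] pad [ 675.  -104.1   75. ] pedal near edge [642.7 -68.9  80. ] [ 652.1 -141.1   80. ] far [784.8 -53.8  32. ] [ 793.7 -122.4   32. ]
yaw now [[-0.929  0.371 -0.   ]
 [ 0.371  0.929 -0.001]
 [ 0.    -0.001 -1.   ]]
depth pad [ 674.3 -105.7   72.6] [591.8 376.6  14.7]
phone [array([380.3,  78.9,   8. ]), array([419.7, -52.5,   8. ]), array([354.2, -72.5,   8. ]), array([329. ,  57.5,   8. ])] ruler [474.2 188.6   4. ] [277.5 193.9   4. ] tape [ 427.5 -164.3   20. ] coaster [ 305.  -242.2   38. ]
```

Sizes match the given dimensions: plate 173x277, mats about 227x148, paddle 138 from head to end. Next I'll move above the handle, turn, and look with the wrist camera.

```bash
python3 -m creep '{"delta_pos":[[-0.0316,-0.0102,0],[-0.0316,-0.0102,0],[-0.0316,-0.0102,0],[-0.0316,-0.0102,0],[-0.0316,-0.0102,0],[-0.0316,-0.0102,0],[-0.0316,-0.0102,0],[-0.0316,-0.0102,0],[-0.0316,-0.0102,0],[-0.0316,-0.0102,0],[0,0,0],[0,0,0],[0,0,0],[0,0,0],[0,0,0],[0,0,0]],"twist":[[0,0,0],[0,0,0],[0,0,0],[0,0,0],[0,0,0],[0,0,0],[0,0,0],[0,0,0],[0,0,0],[0,0,0],[0,0,-5.4],[0,0,-5.4],[0,0,-5.4],[0,0,-5.4],[0,0,-5.4],[0,0,0]]}'
cat >> h.py <<'E'
def tool(target=None):
    o=get_obs();M=R.from_rotvec(o['orientation']).as_matrix();p=np.array(o['ee_pos'])
    print('t',round(o['t'],2),'p',p.round(1),'yangle',np.degrees(np.arctan2(M[1,1],M[0,1])).round(2),'zt',M[:,2].round(4),'w',round(o['width'],1),'g',np.round(o['grasp_force'],1),'F',np.round(o['ft_force'],1),'q',np.round(o['qpos'],2))
    if target is not None: print('tool delta',(M.T@(np.array(target)-p)).round(1))
    return M,p
E
python3 -c "
from h import *
tool();snap('wrist','w0')
im=cv2.imread('pics/w0.png');print(np.load('pics/w0.npz')['E'].round(2))"
```

```text
t: 1.43
ee_pos: [487.2, 368.3, 222.2]
orientation: [0.148, -3.137, 0.001]
ft_force: [-0.0, 0.1, -0.2]
width: 88.0
grasp_force: 0.0
t 1.43 p [487.2 368.3 222.2] yangle 95.42 zt [-7.e-04 -5.e-04 -1.e+00] w 88.0 g 0.0 F [-0.   0.1 -0.2] q [ 0.63  0.4   1.66 -0.    1.08 -1.04]
[[-1.0000e-01  9.5000e-01  2.9000e-01  4.0623e+02]
 [ 1.0000e+00  9.0000e-02  3.0000e-02  3.6038e+02]
 [-0.0000e+00  2.9000e-01 -9.6000e-01  3.8455e+02]
 [ 0.0000e+00  0.0000e+00  0.0000e+00  1.0000e+00]]
```

View pics/w0.png

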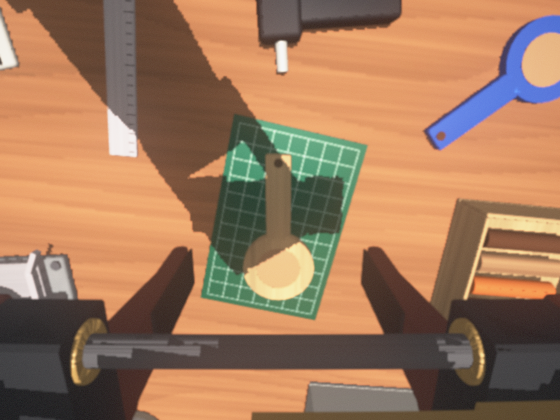

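The wrist view shows the head centre at about (279,267), the handle end at (279,154), and the handle centreline along column 279. The fingers are centred on column 280.

```bash
python3 -c "
from h import *
h=at_z('w0',279,267,16);e=at_z('w0',279,154,16);m=at_z('w0',279,185,16);d=h-e
print(h,e,m,np.linalg.norm(d),np.degrees(np.arctan2(d[1],d[0])))
u=d/np.linalg.norm(d);g=h-105*u;g[2]=7;print(g);tool(g)
print(at_d('w0',279,267),at_d('w0',290,270),at_d('w0',320,250))
"
```

```text
[590.3 379.3  16. ] [457.3 366.4  16. ] [491.1 369.7  16. ] 133.62413704117975 5.539930809502239
[485.79043826 369.1633583    7.        ]
t 1.48 p [487.1 368.4 222.3] yangle 95.14 zt [-6.e-04 -5.e-04 -1.e+00] w 87.7 g 0.0 F [-0.4 -0.5 -0. ] q [ 0.63  0.4   1.66 -0.    1.08 -1.03]
tool delta [  1.1   1.  215.3]
[590.2 379.3  16. ] [592.9 392.7  16. ] [569.  426.9   4.1]
```

```bash
python3 -m creep '{"delta_pos":[[0,0.001,0.033],[0,0,0.033],[0,0,0.033],[0,0,0.033],[0,0,0.033],[0,0,0.025],[0,0,0.01],[0,0,0.008],[0,0,0.006],[0,0,0]],"twist":[[0,0,0],[0,0,0],[0,0,0],[0,0,0],[0,0,0],[0,0,0],[0,0,0],[0,0,0],[0,0,0],[0,0,0]]}' && python3 -m creep '{"delta_pos":[[0,0,0],[0,0,0],[0,0,0],[0,0,0],[0,0,0],[0,0,0],[0,0,0],[0,0,0]],"twist":[[0,0,0],[0,0,0],[0,0,0],[0,0,0],[0,0,0],[0,0,0],[0,0,0],[0,0,0]]}' 0
```

```text
t: 2.32
ee_pos: [487.4, 369.7, 8.7]
orientation: [-0.142, 3.138, 0.0]
ft_force: [-0.4, -0.8, 0.6]
width: 87.3
grasp_force: 0.0
t: 2.98
ee_pos: [487.3, 369.6, 8.7]
orientation: [-0.144, 3.138, 0.0]
ft_force: [0.9, -0.2, -0.5]
width: 38.0
grasp_force: 0.0
```

```bash
python3 -m creep '{"delta_pos":[[0,0,0.002],[0,0,0],[0,0,0],[0,0,0],[0,0,0],[0,0,0]],"twist":[[0,0,0],[0,0,0],[0,0,0],[0,0,0],[0,0,0],[0,0,0]]}' 0; python3 -m creep '{"delta_pos":[[0,0,-0.01],[0,0,-0.02],[0,0,-0.03],[0,0,-0.03],[0,0,-0.03],[0,0,0]],"twist":[[0,0,0],[0,0,0],[0,0,0],[0,0,0],[0,0,0],[0,0,0]]}'; python3 -c "
from h import *
M,p=tool()
# heading to waypoint: head 95 in front of home, press yaw 7.7
y=np.radians(7.7);u=np.array([np.cos(y),np.sin(y)])
bed=np.array([669.5,46.5]);w=bed-u*(95+104);print(w,(M.T@np.array([*(w-p[:2]),0])).round(1))
"
```

```text
t: 3.48
ee_pos: [487.2, 369.5, 6.6]
orientation: [0.144, -3.138, 0.0]
ft_force: [0.3, 0.4, -0.3]
width: 27.8
grasp_force: 30.0
t: 3.98
ee_pos: [490.2, 371.8, 133.4]
orientation: [-0.143, 3.13, 0.009]
ft_force: [1.0, 1.1, -0.4]
width: 27.3
grasp_force: 30.0
t 3.98 p [490.2 371.8 133.4] yangle 95.24 zt [ 0.0079  0.0058 -1.    ] w 27.3 g 30.0 F [ 1.   1.1 -0.4] q [ 0.63  0.52  1.72  0.    0.9  -1.03]
[472.29434326  19.8367491 ] [  50.  -348.8   -2.2]
```

```bash
python3 -m creep '{"delta_pos":[[0.0,-0.015,0],[0.004,-0.03,0],[0.004,-0.03,0],[0.004,-0.03,0],[0.004,-0.03,0],[0.004,-0.03,0],[0.004,-0.03,0],[0.004,-0.03,0],[0.004,-0.03,0],[0.004,-0.03,0],[0.005,-0.03,0],[0.005,-0.02,0],[0.004,-0.014,0],[0,0,0],[0,0,0],[0,0,0]],"twist":[[0,0,0],[0,0,0],[0,0,0],[0,0,0],[0,0,0],[0,0,0],[0,0,0],[0,0,0],[0,0,0],[0,0,0],[0,0,0],[0,0,0],[0,0,-2.3],[0,0,0],[0,0,0],[0,0,0]]}' ; python3 -c "
from h import *
tool();snap('wrist','w1');snap('top','t1');snap('scene','s1')
z=np.load('pics/t1.npz')['im'];a=cv2.resize(z[120:240,260:370],None,fx=5,fy=5,interpolation=cv2.INTER_CUBIC)
w=np.load('pics/w1.npz')['im']
w=w[:,:]
cv2.imwrite('pics/m1.png',a[:,:,::-1]); print(a.shape)
"
```

```text
t: 5.32
ee_pos: [468.9, 17.6, 126.3]
orientation: [0.205, -3.134, -0.0]
ft_force: [0.1, -0.6, 0.4]
width: 27.9
grasp_force: 30.0
t 5.32 p [468.9  17.6 126.3] yangle 97.47 zt [-8.e-04  1.e-04 -1.e+00] w 27.9 g 30.0 F [ 0.1 -0.6  0.4] q [ 0.01  0.35  2.04  0.    0.76 -1.69]
(600, 550, 3)
```

View pics/w1.png

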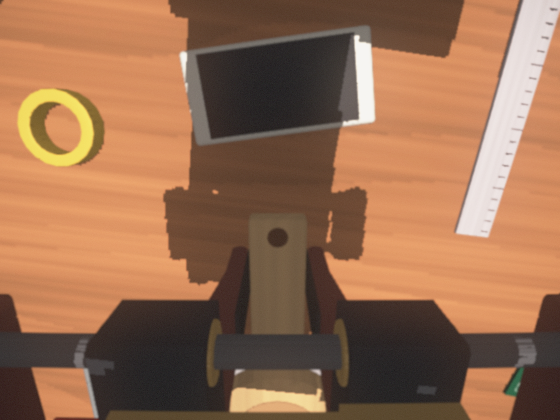

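The wrist camera faces back towards the robot. The handle is centred in the grip (column 278, end at row 213) but the press is hidden, so I'll check alignment in the top view.

View pics/m1.png

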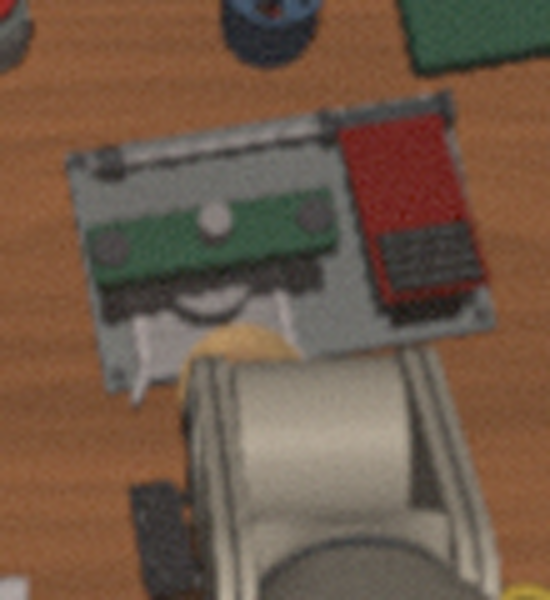

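```bash
cat >> h.py <<'E'
def cloud(f):
    z=np.load(f'pics/{f}.npz');d=z['d'];H,W=d.shape
    uv=np.stack(np.meshgrid(np.arange(W),np.arange(H)),-1).reshape(-1,1,2).astype(float)
    p=cv2.undistortPoints(uv,z['K'],np.array([float(z['k1']),0,0,0.]))[:,0]
    P=np.c_[p,np.ones(len(p))]*d.reshape(-1,1);E=z['E'];P=P@E[:3,:3].T+E[:3,3]
    return P[d.ravel()>0],z['im'].reshape(-1,3)[d.ravel()>0].astype(int)
E
python3 - <<'E'
from h import *
for f in ['t0','s0']:
    P,C=cloud(f)
    reg=(abs(P[:,0]-700)<130)&(abs(P[:,1])<180)
    for n,m in [('beam 40x160',(P[:,2]>153)&(P[:,2]<164)&(abs(P[:,1]-46)<110)&(C[:,1]>C[:,0]+8)&(C[:,1]>C[:,2])),('plate',(P[:,2]>9)&(P[:,2]<15)),('pedal',(C[:,0]>2*C[:,1])&(P[:,2]>25)&(P[:,1]<-30))]:
        Q=P[reg&m][:,:2].astype(np.float32);r=cv2.minAreaRect(Q)
        b=cv2.boxPoints(r); print(f,n,len(Q),np.round(r[0],1),np.round(r[1],1),round(r[2],2),'z',P[reg&m][:,2].mean().round(1))
    # fence at 30-36 high, near bed: report
    y=np.radians(7.7);L=(P[:,:2]-[669.5,46.5])@np.array([[np.cos(y),-np.sin(y)],[np.sin(y),np.cos(y)]])
    m=(P[:,2]>29)&(P[:,2]<38)&(abs(L[:,1])<75)&(L[:,0]>-80)&(L[:,0]<60)
    for a in range(-76,64,8):
        k=m&(abs(L[:,0]-a)<4);s=np.sort(L[k,1]).round(0); 
        if len(s): print(f,a,s[s<0][[0,-1]] if (s<0).any() else '',s[s>0][[0,-1]] if (s>0).any() else '')
    k=(C[:,0]>150)&(C[:,1]>120)&(C[:,2]<90)&(abs(L[:,0])<70)&(abs(L[:,1])<70)&(P[:,2]>20)
    if k.any(): print('yellow',L[k].min(0),L[k].max(0),L[k].mean(0),P[k,2].max(),k.sum())
E
```

```text
t0 beam 40x160 411 [667.9  47.3] [ 39.9 159. ] 7.5 z 157.9
t0 plate 858 [684.1   7. ] [239.9 317.8] 4.6 z 11.6
t0 pedal 498 [717.6 -96.6] [142.4  73.6] 6.66 z 52.5
t0 -76 [-60. -60.] [62. 62.]
t0 -68 [-62. -57.] [57. 61.]
t0 -60 [-59. -50.] [53. 60.]
t0 -52 [-57. -47.] [ 2. 55.]
t0 -44 [-52.  -3.] [ 4. 54.]
t0 -36 [-53. -46.] [49. 53.]
t0 -28 [-52.  -5.] [47. 54.]
t0 -20 [-53. -29.] [49. 53.]
t0 -12 [-66. -47.] [47. 65.]
t0 -4 [-59. -45.] [50. 53.]
t0 4 [-50. -46.] [48. 53.]
t0 12 [-37. -37.] 
s0 beam 40x160 633 [672.3  45.4] [ 41.8 157.5] 8.05 z 158.7
s0 plate 2222 [714.   -7.7] [182.3 279.7] 7.64 z 12.3
s0 pedal 1213 [720.1 -98.2] [140.2  73.7] 7.62 z 53.7
s0 -68 [-65. -59.] 
s0 -60 [-63. -57.] 
s0 -52 [-58. -53.] 
s0 -44 [-53. -53.] [49. 52.]
s0 -36  [47. 54.]
s0 -28  [48. 52.]
s0 -20 [-47. -47.] [46. 55.]
s0 -12 [-51. -47.] [45. 53.]
s0 -4 [-54. -30.] [44. 59.]
s0 4 [-74. -21.] [45. 71.]
s0 12 [-68. -19.] [46. 69.]
s0 20 [-54. -47.] [45. 52.]
s0 28 [-53. -47.] [20. 53.]
s0 36 [-54. -12.] [45. 55.]
s0 44 [-54.  -3.] [ 1. 54.]
s0 52 [-44.  -2.] [ 2. 45.]
yellow [ 44.41986657 -46.1371332 ] [54.71671233 42.23176314] [51.20787065 -5.07588161] 38.38519291549096 33
```

```bash
python3 -m creep '{"delta_pos":[[0,0.002,0.02],[0,0,0.03],[0,0,0.025],[0,0,0.015],[0,0,0.006],[0,0,0],[0,0,0]],"twist":[[0,0,-0.2],[0,0,0],[0,0,0],[0,0,0],[0,0,0],[0,0,0],[0,0,0]]}' ; python3 -c "
from h import *
M,p=tool();u=np.array([np.cos(np.radians(7.65)),np.sin(np.radians(7.65))]);r=p[:2]-[670,46.6];print('along',r@u,'lat',-r[0]*u[1]+r[1]*u[0])
snap('scene','s2')
P,C=cloud('s2');L=(P[:,:2]-[670,46.6])@np.array([[u[0],-u[1]],[u[1],u[0]]])
k=(P[:,2]>31)&(P[:,2]<46)&(L[:,0]>-150)&(L[:,0]<-45)&(abs(L[:,1])<43)&(C[:,0]>C[:,2]+40)
Q=L[k];print(k.sum(),P[k,2].mean(),Q.min(0),Q.max(0))
A=np.c_[Q,np.ones(len(Q))];print(np.linalg.lstsq(A,P[k,2],rcond=None)[0])
im=cv2.imread('pics/s2.png')[180:330,170:340];cv2.imwrite('pics/c3.png',cv2.resize(im,None,fx=4,fy=4,interpolation=cv2.INTER_CUBIC))
"
```

```text
t: 6.05
ee_pos: [469.3, 19.8, 30.9]
orientation: [0.213, -3.134, 0.0]
ft_force: [-0.1, -0.3, 0.4]
width: 28.0
grasp_force: 30.0
t 6.05 p [469.3  19.8  30.9] yangle 97.78 zt [-1.e-04 -0.e+00 -1.e+00] w 28.0 g 30.0 F [-0.1 -0.3  0.4] q [ 0.02  0.54  2.07 -0.    0.54 -1.69]
along -202.449780504074 lat 0.19669828587554505
242 40.729492763196866 [-149.96172883  -41.99005302] [-101.77869456   39.79730753]
[2.87955789e-02 4.24003874e-03 4.42446718e+01]
```

View pics/c3.png

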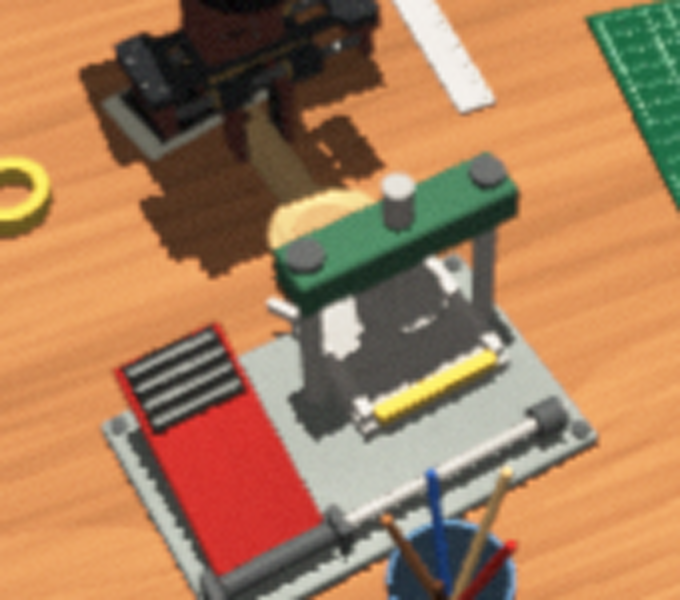

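The paddle head lies straight in front of the bed, level, with its top about 41 mm above the table. I'll lower 2.5 mm and slide in.

```bash
python3 -m creep '{"delta_pos":[[0,0,0.0025],[-0.01,0,0],[-0.012,0,0],[-0.012,0,0],[-0.012,0,0],[-0.012,0,0],[-0.012,0,0],[-0.012,0,0],[-0.006,0,0],[0,0,0]],"twist":[[0,0,0],[0,0,0],[0,0,0],[0,0,0],[0,0,0],[0,0,0],[0,0,0],[0,0,0],[0,0,0],[0,0,0]]}' ; python3 -m creep '{"delta_pos":[[-0.002,0,0],[-0.002,0,0],[0,0,0]],"twist":[[0,0,0],[0,0,0],[0,0,0]]}'
```

```text
t: 6.93
ee_pos: [558.6, 31.5, 28.9]
orientation: [-0.212, 3.132, -0.0]
ft_force: [-0.1, 1.0, -1.1]
width: 27.5
grasp_force: 30.0
t: 7.18
ee_pos: [560.1, 31.8, 28.3]
orientation: [0.212, -3.134, 0.0]
ft_force: [0.3, -0.3, -0.7]
width: 27.9
grasp_force: 30.0
```

```bash
for i in 1 2; do python3 -m creep '{"delta_pos":[[-0.0015,0,0],[-0.0015,0,0],[0,0,0]],"twist":[[0,0,0],[0,0,0],[0,0,0]]}'; done
```

```text
t: 7.43
ee_pos: [563.4, 32.3, 28.3]
orientation: [-0.212, 3.134, 0.0]
ft_force: [0.2, -0.3, 0.6]
width: 27.6
grasp_force: 30.0
t: 7.68
ee_pos: [565.4, 32.6, 27.9]
orientation: [0.212, -3.133, -0.0]
ft_force: [-1.8, -0.8, 0.4]
width: 27.7
grasp_force: 30.0
```

```bash
python3 -m creep '{"delta_pos":[[-0.001,0,0],[-0.001,0,0],[0,0,0]],"twist":[[0,0,0],[0,0,0],[0,0,0]]}'
```

```text
t: 7.93
ee_pos: [565.5, 32.7, 27.4]
orientation: [0.212, -3.129, -0.0]
ft_force: [-6.8, -1.0, 0.9]
width: 28.1
grasp_force: 30.0
```

```bash
python3 -m creep '{"delta_pos":[[0.001,0,0.001],[0,0,0],[0,0,0]],"twist":[[0,0,0],[0,0,0],[0,0,0]]}'; python3 -m creep '{"delta_pos":[[0,0,0],[0,0,0],[0,0,0],[0,0,0],[0,0,0],[0,0,0],[0,0,0],[0,0,0]],"twist":[[0,0,0],[0,0,0],[0,0,0],[0,0,0],[0,0,0],[0,0,0],[0,0,0],[0,0,0]]}' 0.8
python3 -c "
from h import *
tool();snap('scene','s3');u=np.array([np.cos(np.radians(7.65)),np.sin(np.radians(7.65))])
P,C=cloud('s3');L=(P[:,:2]-[670,46.6])@np.array([[u[0],-u[1]],[u[1],u[0]]])
k=(P[:,2]>28)&(P[:,2]<44)&(L[:,0]>-145)&(L[:,0]<44)&(abs(L[:,1])<43)&(C[:,0]>C[:,2]+30)
for a in range(-140,45,10):
  j=k&(abs(L[:,0]-a)<5)
  if j.sum()>3: print(a,j.sum(),P[j,2].mean().round(1),L[j,1].min().round(1),L[j,1].max().round(1))
im=cv2.imread('pics/s3.png')[180:330,170:340];cv2.imwrite('pics/c4.png',cv2.resize(im,None,fx=4,fy=4,interpolation=cv2.INTER_CUBIC))
"
```

```text
t: 8.18
ee_pos: [565.5, 32.6, 26.7]
orientation: [0.212, -3.131, -0.0]
ft_force: [-6.2, -0.8, 1.7]
width: 27.9
grasp_force: 30.0
t: 8.85
ee_pos: [567.3, 32.8, 27.2]
orientation: [-0.212, 3.134, 0.0]
ft_force: [-0.3, 0.8, 0.2]
width: 69.8
grasp_force: 0.0
t 8.85 p [567.3  32.8  27.2] yangle 97.74 zt [ 2.e-04  0.e+00 -1.e+00] w 69.8 g 0.0 F [-0.3  0.8  0.2] q [ 0.04  0.63  1.85  0.    0.66 -1.67]
-130 17 35.9 -14.9 13.3
-120 31 35.9 -15.5 11.9
-110 15 36.3 -16.5 12.0
-40 5 33.8 -26.9 -14.1
-30 14 35.9 -30.7 -16.7
-20 20 36.4 -39.7 -20.4
-10 28 36.4 -42.3 -16.9
0 44 36.0 -42.9 40.9
10 68 36.3 -42.9 39.0
20 91 36.3 -40.7 35.5
30 81 36.0 -35.6 28.3
40 60 34.8 -42.2 38.7
```

View pics/c4.png

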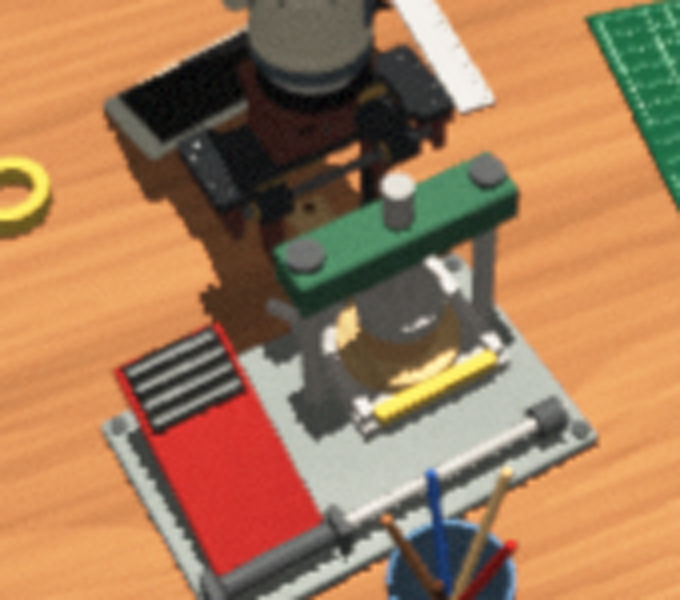

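The paddle lies home against the yellow stop and flat, with its top at 36 mm all over. Now up, sideways, over to the pedal, turned a quarter so the gripper body clears the beam.

```bash
python3 -m creep '{"delta_pos":[[0,0,0],[0,0,-0.02],[0,0,-0.03],[0,0,-0.03],[0,0,-0.03],[0,0,-0.01],[0,-0.03,0],[0,-0.03,0],[0,-0.03,0],[0,-0.03,0],[0,-0.03,0],[0,0,0]],"twist":[[0,0,0],[0,0,0],[0,0,0],[0,0,0],[0,0,0],[0,0,0],[0,0,0],[0,0,0],[0,0,0],[0,0,0],[0,0,0],[0,0,0]]}' && python3 -m creep '{"delta_pos":[[-0.03,0,0],[-0.03,0,0],[-0.02,0,0],[0,0,0],[0,0,0],[0,0,0],[0,0,0],[0,0,0],[0,0,0],[0,0,0],[0,0,0],[0,0,0],[0,0,0],[0,0,0],[0,0,0],[0,0,0],[0,0,0]],"twist":[[0,0,0],[0,0,0],[0,0,0],[0,0,6.9],[0,0,6.9],[0,0,6.9],[0,0,6.9],[0,0,6.9],[0,0,6.9],[0,0,6.9],[0,0,6.9],[0,0,6.9],[0,0,6.9],[0,0,6.9],[0,0,6.9],[0,0,6.9],[0,0,0]]}' 0; python3 -c "
from h import *
tool([668,-105,80])"
```

```text
t: 9.9
ee_pos: [587.9, -120.2, 146.8]
orientation: [-0.207, 3.134, -0.002]
ft_force: [0.0, -0.2, -0.2]
width: 70.1
grasp_force: 0.0
t: 11.32
ee_pos: [666.2, -104.3, 146.4]
orientation: [-2.064, -2.367, 0.001]
ft_force: [-0.1, 0.2, -0.9]
width: 0.3
grasp_force: 0.0
t 11.32 p [ 666.2 -104.3  146.4] yangle 7.81 zt [-1.1e-03  4.0e-04 -1.0e+00] w 0.3 g 0.0 F [-0.1  0.2 -0.9] q [-0.17  0.58  1.56  0.    1.   -0.31]
tool delta [-1.   1.8 66.4]
```

Down onto the pad, to about 42 mm at first.

```bash
python3 -m creep '{"delta_pos":[[0,0.001,0.02],[0,0,0.025],[0,0,0.015],[0,0,0.006],[0,0,0.006],[0,0,0.006],[0,0,0.006],[0,0,0.006],[0,0,0.006],[0,0,0.006],[0,0,0]],"twist":[[0,0,0],[0,0,0],[0,0,0],[0,0,0],[0,0,0],[0,0,0],[0,0,0],[0,0,0],[0,0,0],[0,0,0],[0,0,0]]}'
```

```text
t: 12.23
ee_pos: [667.6, -105.1, 45.9]
orientation: [-2.059, -2.373, 0.001]
ft_force: [-4.6, 0.5, 10.6]
width: 0.5
grasp_force: 4.9
```

```bash
python3 -m creep '{"delta_pos":[[0,0,0.002],[0,0,0.002],[0,0,0]],"twist":[[0,0,0],[0,0,0],[0,0,0]]}'; python3 -m creep '{"delta_pos":[[0,0,0.002],[0,0,0.002],[0,0,0]],"twist":[[0,0,0],[0,0,0],[0,0,0]]}'
```

```text
t: 12.48
ee_pos: [667.3, -105.2, 42.6]
orientation: [-2.058, -2.373, 0.001]
ft_force: [-6.7, -0.4, 11.7]
width: 0.5
grasp_force: 5.2
t: 12.73
ee_pos: [667.4, -105.1, 39.5]
orientation: [-2.058, -2.373, 0.001]
ft_force: [-7.9, -0.8, 13.5]
width: 0.3
grasp_force: 6.7
```

```bash
python3 -m creep '{"delta_pos":[[0,0,0.002],[0,0,0.002],[0,0,0]],"twist":[[0,0,0],[0,0,0],[0,0,0]]}'; python3 -m creep '{"delta_pos":[[0,0,0.002],[0,0,0],[0,0,0]],"twist":[[0,0,0],[0,0,0],[0,0,0]]}'
```

```text
t: 12.98
ee_pos: [667.4, -105.2, 38.8]
orientation: [-2.058, -2.373, 0.001]
ft_force: [-18.1, 1.5, 39.8]
width: 0.4
grasp_force: 19.7
t: 13.23
ee_pos: [667.4, -105.2, 38.5]
orientation: [-2.058, -2.373, 0.001]
ft_force: [-22.6, 1.6, 54.7]
width: 0.5
grasp_force: 26.4
```

It hit the stop: the force jumps at 38.8 mm. I'll ease off a little and hold for a second.

```bash
python3 -m creep '{"delta_pos":[[0,0,-0.0025],[0,0,0],[0,0,0],[0,0,0],[0,0,0],[0,0,0],[0,0,0],[0,0,0],[0,0,0],[0,0,0],[0,0,0],[0,0,0],[0,0,0],[0,0,0],[0,0,0]],"twist":[[0,0,0],[0,0,0],[0,0,0],[0,0,0],[0,0,0],[0,0,0],[0,0,0],[0,0,0],[0,0,0],[0,0,0],[0,0,0],[0,0,0],[0,0,0],[0,0,0],[0,0,0]]}'; python3 -c "
from h import *
snap('scene','s4')
im=cv2.imread('pics/s4.png')[180:330,170:340];cv2.imwrite('pics/c5.png',cv2.resize(im,None,fx=4,fy=4,interpolation=cv2.INTER_CUBIC))"
```

```text
t: 14.48
ee_pos: [667.4, -105.2, 38.9]
orientation: [-2.058, -2.373, 0.001]
ft_force: [-16.3, 0.3, 36.5]
width: 1.0
grasp_force: 18.2
```

View pics/c5.png

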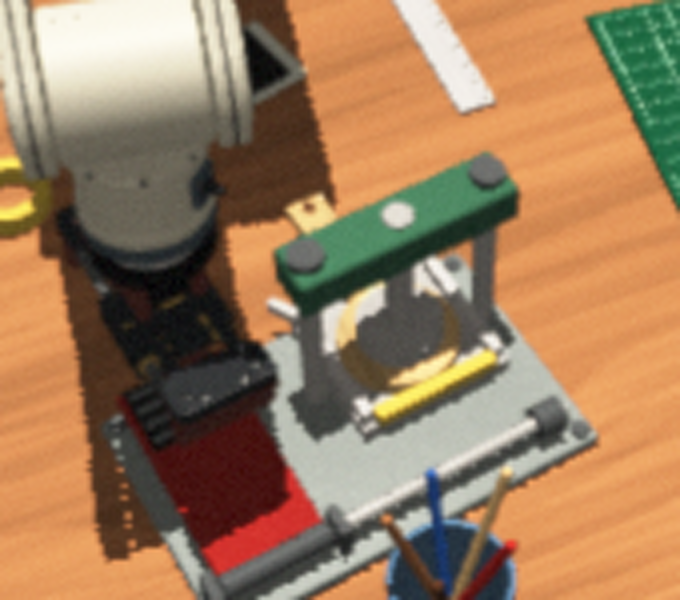

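The ram is down on the paddle, which is still home. Releasing the pedal now, then back to the handle.

```bash
python3 -m creep '{"delta_pos":[[0,0,-0.006],[0,0,-0.008],[0,0,-0.01],[0,0,-0.01],[0,0,-0.01],[0,0,-0.015],[0,0,-0.025],[0,0,-0.025],[0,-0.03,0],[0,-0.03,0],[0,-0.021,0],[0,0,0]],"twist":[[0,0,0],[0,0,0],[0,0,0],[0,0,0],[0,0,0],[0,0,0],[0,0,0],[0,0,0],[0,0,0],[0,0,0],[0,0,0],[0,0,0]]}' && python3 -m creep '{"delta_pos":[[0,0,0],[0,0,0],[0,0,0],[0,0,0],[0,0,0],[0,0,0],[0,0,0],[0,0,0],[0,0,0],[0,0,0],[0,0,0],[0,0,0],[0,0,0],[0,0.03,0],[0,0.03,0],[0,0.03,0],[0,0.03,0],[0,0.03,0],[0,0,0],[0,0,0]],"twist":[[0,0,-6.9],[0,0,-6.9],[0,0,-6.9],[0,0,-6.9],[0,0,-6.9],[0,0,-6.9],[0,0,-6.9],[0,0,-6.9],[0,0,-6.9],[0,0,-6.9],[0,0,-6.9],[0,0,-6.9],[0,0,-6.9],[0,0,0],[0,0,0],[0,0,0],[0,0,0],[0,0,0],[0,0,0],[0,0,0]]}' 0.8; python3 -c "
from h import *
snap('scene','s5');P,C=cloud('s5');u=np.array([np.cos(np.radians(7.65)),np.sin(np.radians(7.65))]);L=(P[:,:2]-[670,46.6])@np.array([[u[0],-u[1]],[u[1],u[0]]])
k=(P[:,2]>28)&(P[:,2]<44)&(L[:,0]>-145)&(L[:,0]<44)&(abs(L[:,1])<43)&(C[:,0]>C[:,2]+30)
for a in range(-140,45,10):
  j=k&(abs(L[:,0]-a)<5)
  if j.sum()>3: print(a,j.sum(),P[j,2].mean().round(1),L[j,1].min().round(1),L[j,1].max().round(1))
j=(C[:,0]>2*C[:,1])&(abs(L[:,1]+150)<35)&(P[:,2]>25)&(abs(L[:,0])<120);print('pedal zmax',P[j,2].max())
tool([567.3,32.8,27])"
```

```text
t: 15.53
ee_pos: [582.2, -116.3, 142.4]
orientation: [-2.057, -2.368, 0.005]
ft_force: [-0.1, 0.1, 0.1]
width: 0.9
grasp_force: 0.0
t: 17.2
ee_pos: [567.2, 33.6, 142.8]
orientation: [0.217, -3.133, 0.0]
ft_force: [-0.1, 0.2, -0.0]
width: 70.2
grasp_force: 0.0
-130 25 36.0 -14.4 12.5
-120 29 36.9 -15.7 10.4
-110 16 36.9 -15.8 11.6
-30 12 36.7 -29.6 -17.3
-20 21 36.3 -39.4 -19.9
-10 29 37.0 -42.4 -17.3
0 38 36.7 -42.6 39.4
10 73 35.9 -42.9 38.8
20 94 36.4 -41.9 36.1
30 81 35.5 -35.5 33.6
40 63 34.8 -42.3 39.2
pedal zmax 86.10322912448123
t 17.25 p [567.4  32.6 142.8] yangle 97.84 zt [-3.e-04 -4.e-04 -1.e+00] w 70.3 g 0.0 F [ 0.5 -1.  -0.6] q [ 0.04  0.45  1.81 -0.    0.88 -1.67]
tool delta [  0.    0.2 115.8]
```

```bash
python3 -m creep '{"delta_pos":[[0,0,0.02],[0,0,0.03],[0,0,0.03],[0,0,0.02],[0,0,0.01],[0,0,0.0055],[0,0,0],[0,0,0]],"twist":[[0,0,0],[0,0,0],[0,0,0],[0,0,0],[0,0,0],[0,0,0],[0,0,0],[0,0,0]]}' && python3 -m creep '{"delta_pos":[[0,0,0],[0,0,0],[0,0,0],[0,0,0],[0,0,0],[0,0,0],[0,0,0],[0,0,0],[0,0,0],[0,0,0]],"twist":[[0,0,0],[0,0,0],[0,0,0],[0,0,0],[0,0,0],[0,0,0],[0,0,0],[0,0,0],[0,0,0],[0,0,0]]}' 0
```

```text
t: 17.92
ee_pos: [568.0, 31.9, 27.9]
orientation: [-0.211, 3.134, -0.0]
ft_force: [0.2, -0.7, 0.3]
width: 70.0
grasp_force: 0.0
t: 18.75
ee_pos: [567.2, 32.4, 27.2]
orientation: [-0.212, 3.134, 0.0]
ft_force: [0.6, -0.9, 0.5]
width: 28.0
grasp_force: 30.0
```

```bash
python3 -m creep '{"delta_pos":[[0,0,-0.0015],[0.008,0,0],[0.012,0,0],[0.015,0,0],[0.02,0,0],[0.02,0,0],[0.015,0,0],[0.01,0,0],[0,0,0],[0,0,0],[0,0,-0.015],[0,0,-0.03],[0,0,-0.03],[0,0,-0.02],[0,0,0]],"twist":[[0,0,0],[0,0,0],[0,0,0],[0,0,0],[0,0,0],[0,0,0],[0,0,0],[0,0,0],[0,0,0],[0,0,0],[0,0,0],[0,0,0],[0,0,0],[0,0,0],[0,0,0]]}' && python3 -m creep '{"delta_pos":[[0,-0.016,0],[0,-0.03,0],[0,-0.03,0],[0,-0.03,0],[0,-0.03,0],[0,-0.03,0],[0,-0.03,0],[0,-0.03,0],[0,-0.03,0],[0,-0.03,0],[0,-0.03,0],[0,-0.03,0],[0,-0.02,0],[0,0,0],[0,0,0],[0,0,0],[0,0,0],[0,0,0]],"twist":[[0,0,0],[0,0,0],[0,0,0],[0,0,0],[0,0,0],[0,0,0],[0,0,0],[0,0,0],[0,0,0],[0,0,0],[0,0,0],[0,0,0],[0,0,0],[0,0,5.3],[0,0,5.3],[0,0,5.2],[0,0,0],[0,0,0]]}'; python3 - <<'E'
from h import *
tool([517,-344,7.5])
P,C=cloud('s0');reg=(abs(P[:,0]-572)<150)&(abs(P[:,1]+352)<110)&(P[:,2]>2.3)&(P[:,2]<6.5)&(C[:,0]>C[:,2]+70)
# board check in scene now
snap('scene','s6');P,C=cloud('s6');k=(P[:,2]>95)&(P[:,2]<150)&(abs(P[:,0]-600)<70)&(abs(P[:,1]+350)<70)&(C[:,0]>C[:,2]+30)
Q=P[k];print(k.sum(),Q.min(0),Q.max(0),np.median(Q,0));print(np.linalg.lstsq(np.c_[Q[:,:2],np.ones(len(Q))],Q[:,2],rcond=None)[0])
for uv in [(88,263),(142,254),(148,326),(87,331)]: print(at_z('s0',*uv,4))
E
```

```text
t: 20.0
ee_pos: [472.2, 19.1, 127.6]
orientation: [-0.212, 3.126, -0.001]
ft_force: [1.6, -1.0, -0.6]
width: 27.5
grasp_force: 30.0
t: 21.5
ee_pos: [517.6, -343.9, 122.8]
orientation: [-0.216, -3.134, -0.0]
ft_force: [-0.6, -0.4, -1.0]
width: 27.6
grasp_force: 30.0
t 21.5 p [ 517.6 -343.9  122.8] yangle 82.1 zt [-4.e-04  2.e-04 -1.e+00] w 27.6 g 30.0 F [-0.6 -0.4 -1. ] q [-0.61  0.54  1.7  -0.    0.9  -2.04]
tool delta [  0.6  -0.2 115.3]
1150 [ 530.00919894 -401.66939641  117.76946611] [ 663.17093326 -317.77784759  141.3543099 ] [ 617.4710215  -355.53649865  132.71055145]
[-1.41230534e-02 -1.52926510e-02  1.35386275e+02]
[ 449.8 -406.8    4. ]
[ 478.3 -263.8    4. ]
[ 705.8 -298.3    4. ]
[ 659.  -438.7    4. ]
```

The board is level and over the cork (the scene corners give a centre of (573,-352), matching the top view). Lowering and releasing.

```bash
python3 -m creep '{"delta_pos":[[0,0,0.02],[0,0,0.03],[0,0,0.03],[0,0,0.02],[0,0,0.008],[0,0,0.004],[0,0,0.003],[0,0,0],[0,0,0]],"twist":[[0,0,0],[0,0,0],[0,0,0],[0,0,0],[0,0,0],[0,0,0],[0,0,0],[0,0,0],[0,0,0]]}'; python3 -m creep '{"delta_pos":[[0,0,0.001],[0,0,0],[0,0,0]],"twist":[[0,0,0],[0,0,0],[0,0,0]]}'
```

```text
t: 22.3
ee_pos: [518.2, -344.3, 9.9]
orientation: [0.22, 3.132, -0.002]
ft_force: [0.6, -0.7, -0.1]
width: 27.4
grasp_force: 30.0
t: 22.55
ee_pos: [517.8, -344.0, 8.4]
orientation: [0.221, 3.133, -0.001]
ft_force: [1.0, 0.6, -0.7]
width: 27.7
grasp_force: 30.0
```

```bash
python3 -m creep '{"delta_pos":[[0,0,0.001],[0,0,0],[0,0,0]],"twist":[[0,0,0],[0,0,0],[0,0,0]]}'; python3 -m creep '{"delta_pos":[[0,0,0],[0,0,0],[0,0,0],[0,0,0],[0,0,0],[0,0,0],[0,0,0],[0,0,0]],"twist":[[0,0,0],[0,0,0],[0,0,0],[0,0,0],[0,0,0],[0,0,0],[0,0,0],[0,0,0]]}' 0.8;  python3 -m creep '{"delta_pos":[[0,0,-0.01],[0,0,-0.02],[0,0,-0.03],[0,0,-0.03],[0,0,-0.03],[0,0,-0.03],[0,0,-0.03],[0,0,0],[0,0,0],[0,0,0]],"twist":[[0,0,0],[0,0,0],[0,0,0],[0,0,0],[0,0,0],[0,0,0],[0,0,0],[0,0,0],[0,0,0],[0,0,0]]}'; python3 - <<'E'
from h import *
snap('scene','s7');P,C=cloud('s7')
c=np.array([573,-352]);u=np.array([.990,-.141]);L=(P[:,:2]-c)@np.array([[u[0],-u[1]],[u[1],u[0]]])
k=(P[:,2]>12)&(P[:,2]<22)&(abs(L[:,0])<140)&(abs(L[:,1])<85)
Q=np.c_[L[k],P[k,2]];print(k.sum(),Q.min(0),Q.max(0),Q.mean(0),np.linalg.lstsq(np.c_[Q[:,:2],np.ones(len(Q))],Q[:,2],rcond=None)[0])
h=Q[Q[:,0]>0];print('head',h[:,:2].min(0),h[:,:2].max(0));h=Q[Q[:,0]<-10];print('handle',h[:,:2].min(0),h[:,:2].max(0))
tool()
z0,z7=np.load('pics/s0.npz')['im'].astype(int),np.load('pics/s7.npz')['im'].astype(int)
for n,(v,w) in dict(tape=(228,172),coast=(207,135),gun=(152,318)).items():
    print(n,abs(z0[v-12:v+12,w-12:w+12]-z7[v-12:v+12,w-12:w+12]).mean())
E
```

```text
t: 22.8
ee_pos: [517.8, -344.0, 7.3]
orientation: [0.221, 3.133, -0.001]
ft_force: [-0.6, -0.3, 4.9]
width: 27.8
grasp_force: 30.0
t: 23.47
ee_pos: [517.4, -343.8, 6.6]
orientation: [-0.221, -3.134, -0.0]
ft_force: [0.6, 0.9, 0.1]
width: 70.1
grasp_force: 0.0
t: 24.3
ee_pos: [517.0, -343.5, 186.6]
orientation: [-0.221, -3.134, -0.0]
ft_force: [0.3, -0.7, 0.1]
width: 70.3
grasp_force: 0.0
1057 [-98.18645344 -41.15246509  12.05845174] [90.37540829 72.36848258 21.99783029] [23.59966429 -0.3539959  17.65635521] [ 1.62126341e-03 -1.01422425e-02  1.76145036e+01]
head [  0.25831273 -41.15246509] [90.37540829 40.59387044]
handle [-98.18645344 -15.22453479] [-10.49742623  72.36848258]
t 24.35 p [ 516.6 -343.2  185.8] yangle 81.94 zt [-0.0015  0.001  -1.    ] w 70.5 g 0.0 F [ 0.3 -0.8 -1.1] q [-0.61  0.46  1.67 -0.    1.02 -2.04]
tape 32.85243055555556
coast 58.689236111111114
gun 33.74652777777778
```

The paddle is flat on the cork: its head spans -41 to 41 mm across the mat and 0 to 90 mm along it. The gripper is clear.

```bash
python3 -c "
from workcell import close_job
print(close_job())"
```

```text
the job is handed in; nothing more can be done
None
```

The paddle was pressed home at the back stop with the pedal held at its stop for over a second, then laid flat on the cork mat with the pedal up, and the job was handed in at about 24 s (no verdict was returned).

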